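# Shut the filter cover and hold the photometer's sample lid open

### The job

Get the bench photometer ready for its next vial: first slide the flat aluminium cover on its top fully home over the filter compartment, so that no room light can reach the detector once the chamber is open, and only then lift the blue spring-shut sample lid (it has a black grip) to 50 degrees above closed, where it still shades the well. Keep holding the lid at that angle for your colleague, who will drop the vial in: the job finishes with the robot still holding the lid open and the cover shut. Leave the vial rack, the beaker and the other things around the instrument where they are.

Things in the scene. Friction and masses are not known exactly. Their poses are not given: they have to be found in the camera images.
- photometer: Fixed bench photometer, white shell on a grey base, 224 mm deep (x), 264 wide (y), flat deck 88 mm above the table, sloped panel with display and keys in front. Origin: centre of its underside. x points from its front to its back, y to its left seen from the front, z up; front towards the robot, turned at most 0.25 rad. Left (+y): sample chamber with blue lid. Right (-y): filter compartment.
- slide_cover (a joint): Flat aluminium cover, 84 x 82 x 4 mm, sliding front to back between two dark rails on the right of the deck. Value in m: 0 = home against the front stop, compartment covered; up to 0.078 = pushed back, three coloured filters show. Shut it by moving its knob straight along the photometer's -x by this value. It starts open by 0.045 or more, stays where it is left and slides with 1 to 2 N.
- cover_knob (a point): Point on the axis of the upright black knob at the middle of the slide cover, 22 mm above the cover's upper face, 114 mm above the table. Knob 16 to 18 mm in diameter, its top 10 mm above this point. The rails stand 3 mm above the cover, 42 mm to either side of the knob. Cover shut, this point lies at x = -15.5, y = -70 mm in the photometer's frame.
- lid_angle (a joint): Hinge of the blue sample lid. Value in rad: 0 = shut, 0.873 = 50 degrees, stop at 1.45; its front edge rises as it opens. Gravity and a spring shut it whenever it is let go: at 50 degrees it needs about 2 N at the grip.
- lid_hinge (a point): Middle of the lid's hinge axis, 92.5 mm above the table near the back of the deck; in the photometer's frame at x = 91.5, y = 65, z = 92.5 mm. The axis runs along the photometer's y.
- sample_lid: The blue sample lid, 140 mm front to back, 108 wide, 10 thick, about 180 g, with an upright black grip fin on top near its front edge: 28 mm front to back, 14 thick along y, 36 high. Origin on the middle of the hinge axis, x to the back and y to the left along the axis, z out of its upper face; the lid reaches to x = -146 mm; the fin stands at x = -122.5, y = 0, from z = 7.5 to 43.5 mm.
- lid_grip_mid (a point): Point inside the grip fin, 24 mm above the lid's upper face and 12 mm below the fin's top: the place to pinch it across its 14 mm thickness. With the lid shut it lies 122.5 mm in front of the hinge axis and 31.5 mm above it (124 mm above the table).
- vial_rack: White rack with a blue band, 42 x 118 x 34 mm, with three capped vials that stand up to 74 mm above the table, left of the photometer. Origin: centre of its underside. Leave alone.
- beaker_1: Glass beaker, 58 mm wide, 71 mm high, right of the photometer. Origin under its centre. Leave alone.
- moisture_tin_1: Aluminium tin, 52 mm wide, 28 mm high, right of the photometer. Origin under its centre. Leave alone.
- petri_dish: Glass petri dish, 64 mm wide, 15 mm high, left of the photometer beyond the vial rack. Leave alone.
- crucible: White porcelain crucible, 41 mm wide, 33 mm high, left of the photometer towards the back. Leave alone.
- marker: Black marker pen, 132 mm long, 18 mm thick, lying to the right of the photometer, beyond the tin and the beaker. Leave alone.

How it is judged:
By the outcome, as a careful person would: the job done as asked, in the order asked, and still so for the second after the job is handed in, while the arm keeps its last pose, push and grip.
It also fails if it takes over 48 s, if anything falls off the work surface, if the arm or the gripper's body presses on something with over 40 N, if the wrist force passes 120 N, or if a joint passes its speed limit or range.

### The arm

A 7-joint arm with a two-finger parallel gripper is mounted at the origin on a cart in front of the work surface, level with it; the furniture and walls round the work are solid. World frame = base frame: x ahead of the robot, y to its left, z up, the work surface at z = 0. Lengths are in mm, angles in rad, forces in N, time in s.
With the tool pointing down it reaches from about 425 to 875 mm from the base axis. Payload 8.4 kg.
Tool frame: the origin (TCP) lies on the centre line of the jaws, within the pads' length; the fingertips stand 11 mm ahead of it and the grasp point (between the pads) lies 8 mm behind it; z points along the fingers, y is the line along which they close (so a half turn about z gives the same grasp; the last joint's range is limited). The gripper opens to 87 mm and grips with 3 to 60 N. Pads are 19 mm wide; open, the fingers measure 117 mm over their backs; the gripper's body (75 mm by 190 mm) begins 51 mm behind the grasp point.
Start: joints at [1.172, 0.333, 0.04, 1.465, -0.013, 1.343, -0.059], TCP at [191.942, -620.985, 233.546] pointing down, gripper open.
Joint ranges: [-2.58, 2.58], [-0.38, 2.09], [-1.3, 1.39], [0.25, 2.4], [-1.5, 4.64], [0.08, 2.09], [-2.65, 2.65]. Speed limits (rad/s): [2.22, 2.22, 2.79, 2.79, 3.14, 3.14, 3.14].

### API

Orientations are given as a unit quaternion [w, x, y, z].
In Python, from bench import env gives the robot as it stands.
- The arm moves only by the tool send_rows, never from a script. Its argument "series" is a list of rows, each an object with "xyz": the shift along the tool's x, y, z in mm, a list of three; "rotation": the turn, a rotation vector about the tool's x, y, z in degrees, a list of three; "grip": the closure in counts, from 0 (fully open) to 255 (shut). In form: [{"xyz": [x, y, z], "rotation": [wx, wy, wz], "grip": grip}, ...]. A call has exactly 10 rows; each row shifts and turns the commanded pose from where the row before left it, along the tool's axes as they then stand; what a row does not reach is not made up. A row lasts 1/10 s, in which the tool goes at most 50 mm and 8.59 degrees, less where a joint would pass 70% of its speed; a pose out of reach is approached as far as the arm can. A call is refused whole if a number of a shift passes 50 or a number of a turn 8.59, either way. A call with a gripper value outside its range is refused whole. The fingers move at their own pace and stop on an object; "newtons" is the grip in N (left out, the last holds). Time passes only in rows, so rows that do not move let the fingers close, or fill a call up. It gives the time, the measured TCP pose, the force, the opening and the grip force at its end, in the units of the state.
- env.get_state(): the state, without advancing time (a new reading comes with each control period).
- env.capture(name): name is "scene" or "top" or "wrist"; returns a dict with "color" (384x512x3 uint8, red, green, blue), "z_map" (384x512 float32, mm along the optical axis (not along the pixel's ray), 0 where there is no reading), "fx", "fy", "cx", "cy" (pixels), "R" (3x3) and "t" (3): a world point X has camera coordinates R X + t; the wrist camera has in their place "T_tool_cam" (4x4, takes a point from camera to tool coordinates, whose origin is the TCP and whose axes are the flange's). Camera axes: x right, y down, z forward; pixel columns grow to the right and rows downward; lengths in mm; the calibration is good to about 2 mm. A picture is of the moment at which its call begins: read the wrist's pose just before it.
- env.finish_job(): hands the job in; it is judged then, once.
The state is a dict: "t": time; "joint_pos": joint angles; "joint_velocities": joint speeds; "joint_efforts": joint torques, N m; "tcp_pos": TCP position; "ee_rot": TCP orientation; "force": force on the tool from outside, world axes, zero at the start; "ft_torque": the same for the moment, N m; "finger_gap": finger opening in mm; "gripper_force": force on a finger pad.
Only numpy, scipy, OpenCV 4.12 (cv2) and the standard library are available. Lean on these libraries where they do the work, as an engineer would, in place of code of your own. Each camera call takes 0.05 s, during which the arm holds its last target. There are 200 camera calls.

## Working session

There is one attempt and no reset: what is moved stays moved. The work goes in short steps, Python scripts to look and compute and a tool call to move; the robot and the scene stay as the last step left them, time stands still between calls to the robot, and variables do not carry over. Pictures are saved under pics/ and viewed, at most 10 in all, crops included, and the job is handed in when it is done.

Besides the shell and the picture viewer there is one more tool, called by a JSON object that holds its "op" and its "data", one argument or row to a line. send_rows: Moves the arm, as the interface text tells. Its arguments: {"type":"object","properties":{"series":{"type":"array","items":{"type":"object","properties":{"xyz":{"type":"array","items":{"type":"number"}},"rotation":{"type":"array","items":{"type":"number"}},"grip":{"type":"number"}}}},"newtons":{"type":"number"}},"required":["series"]}

```bash
mkdir -p pics; ls
cat > h.py <<'E'
import numpy as np, cv2
from bench import env
def cloud(c):
    z=c["z_map"].astype(float); v,u=np.mgrid[:z.shape[0],:z.shape[1]]
    P=np.stack([(u-c["cx"])/c["fx"]*z,(v-c["cy"])/c["fy"]*z,z],-1)
    return (P-np.array(c["t"]))@np.array(c["R"])   # R^T (P-t)
E
python3 - <<'E'
from h import *
s=env.get_state(); print({k:np.round(v,3) for k,v in s.items()})
ims=[]
for n in("scene","top"):
    c=env.capture(n); np.savez(n,**c); cv2.imwrite(f"pics/{n}.png",c["color"][:,:,::-1]); print(n,np.round(c["R"],3).tolist(),np.round(c["t"]),c["fx"])
E
```

```text
pics
{'t': np.float64(0.0), 'joint_pos': array([ 1.172,  0.334,  0.04 ,  1.466, -0.013,  1.343, -0.059]), 'joint_velocities': array([ 0.002,  0.001,  0.   ,  0.   ,  0.001,  0.001, -0.001]), 'joint_efforts': array([-0.0000e+00, -6.5637e+01,  1.3350e+00, -4.0379e+01, -6.0000e-02,
        4.5000e-02,  0.0000e+00]), 'tcp_pos': array([ 191.77 , -620.572,  232.634]), 'ee_rot': array([-0.001,  0.989,  0.149, -0.   ]), 'force': array([-0.15 , -0.656, -0.932]), 'ft_torque': array([ 0.014,  0.033, -0.025]), 'gripper_force': np.float64(0.0), 'finger_gap': np.float64(87.029)}
scene [[-0.915, -0.404, -0.007], [-0.314, 0.723, -0.615], [0.254, -0.56, -0.788]] [477. 220. 900.] 358.1025140743152
top [[0.004, -1.0, -0.001], [-0.977, -0.003, -0.211], [0.211, 0.002, -0.977]] [  14.  562. 1277.] 447.4983440704163
```

View pics/top.png

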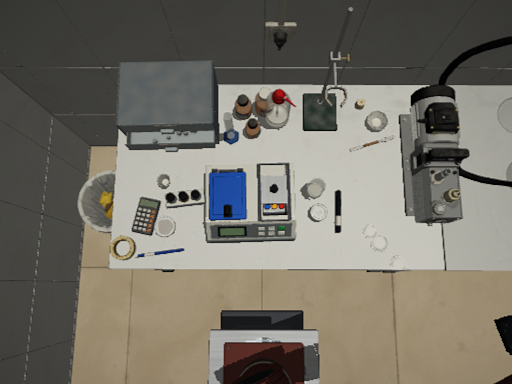

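View pics/scene.png

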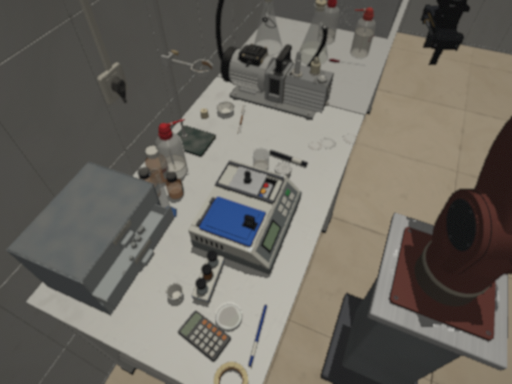

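The top view shows the blue lid (228,195) with its grip at (227,211). The cover knob is at (274,188), and the coloured filters are exposed at (274,209). Next I'll measure the pose from the lid rectangle and the knob.

```bash
cat >> h.py <<'E'
def ray(c,uv,zp):
    R=np.array(c["R"]);o=-R.T@np.array(c["t"])
    uv=np.atleast_2d(np.asarray(uv,float))
    d=np.c_[(uv[:,0]-c["cx"])/c["fx"],(uv[:,1]-c["cy"])/c["fy"],np.ones(len(uv))]@R
    return o+d*((zp-o[2])/d[:,2])[:,None]
E
python3 - <<'E'
from h import *
for n in("top","scene"):
    c=np.load(n+".npz"); rgb=c["color"]; hsv=cv2.cvtColor(rgb,cv2.COLOR_RGB2HSV)
    m=cv2.inRange(hsv,(105,130,60),(130,255,255)); m=cv2.morphologyEx(m,cv2.MORPH_OPEN,np.ones((3,3)))
    cs=cv2.findContours(m,0,2)[0]; k=max(cs,key=cv2.contourArea)
    P=ray(c,k[:,0,:],100.)[:,:2].astype(np.float32)
    hull=cv2.convexHull(P); r=cv2.minAreaRect(hull); print(n,"lid",r, cv2.contourArea(k))
    C=cloud(c); reg=(C[...,2]>85)&(C[...,2]<140)&(C[...,0]>350)&(C[...,0]<700)&(abs(C[...,1])<250)
    q=cv2.inRange(hsv,(0,0,0),(180,255,60))>0
    l,lab,st,ce=cv2.connectedComponentsWithStats((reg&q).astype(np.uint8))
    for i in range(1,l):
        if st[i,4]>12: print(n,st[i],ce[i].round(1),np.median(C[lab==i],0).round(1),C[lab==i][:,2].max().round(1),"ray114",ray(c,ce[i],114)[0].round(1))
E
```

```text
top lid ((530.452880859375, 106.33863830566406), (138.66546630859375, 104.94778442382812), 0.5629845857620239) 1660.5
top [179 142  37   6 114] [196.9 145. ] [681.5 198.8 100.3] 123.0 ray114 [677.3 195.7 114. ]
top [257 164  25  41  94] [261.2 177.7] [595.3  13.7  95.9] 102.5 ray114 [579.4   7.4 114. ]
top [287 167   3  32  44] [287.9 182.5] [569.7 -70.9  96.1] 102.3 ray114 [565.6 -69.5 114. ]
top [237 169   6   3  15] [239.3 170.1] [606.1  72.2  97.2] 100.3 ray114 [601.8  70.5 114. ]
top [220 170  15   2  16] [227.3 170.9] [603.6 106.1  96.7] 101.0 ray114 [599.3 105.2 114. ]
top [270 184   8   9  50] [273.4 188.4] [547.4 -28.  119.5] 129.6 ray114 [548.  -27.7 114. ]
top [224 205   8  12  83] [227.3 210.9] [480.4 102.3 129. ] 139.9 ray114 [482.6 103.2 114. ]
top [277 215  14   6  17] [284.6 219.1] [459.9 -61.5  96.8] 103.8 ray114 [459.6 -59.1 114. ]
scene lid ((529.2969970703125, 110.90322875976562), (137.364501953125, 101.79515075683594), 1.6472121477127075) 1636.5
scene [245 172   6  11  55] [247.1 177.3] [547.2 -22.5 110.4] 126.5 ray114 [546.2 -20.4 114. ]
scene [243 216  14  14 123] [249.4 222.1] [481.1 110.5 117.5] 136.6 ray114 [482.1 107.5 114. ]
```

{"op": "send_rows", "data": {
  "series": [
    {"xyz": [25,-22,-5],"rotation": [0,0,0],"grip": 0},
    {"xyz": [25,-22,-5],"rotation": [0,0,0],"grip": 0},
    {"xyz": [25,-22,-5],"rotation": [0,0,0],"grip": 0},
    {"xyz": [25,-22,-5],"rotation": [0,0,0],"grip": 0},
    {"xyz": [25,-22,-5],"rotation": [0,0,0],"grip": 0},
    {"xyz": [25,-22,0],"rotation": [0,0,0],"grip": 0},
    {"xyz": [25,-22,0],"rotation": [0,0,0],"grip": 0},
    {"xyz": [25,-22,0],"rotation": [0,0,0],"grip": 0},
    {"xyz": [25,-22,0],"rotation": [0,0,0],"grip": 0},
    {"xyz": [25,-22,0],"rotation": [0,0,0],"grip": 0}
  ]
}}

```text
t: 1.1
tcp_pos: [366.1, -335.7, 258.3]
ee_rot: [-0.0, 0.989, 0.149, -0.0]
force: [0.7, -0.6, -0.3]
finger_gap: 86.8
gripper_force: 0.0
```

{"op": "send_rows", "data": {
  "series": [
    {"xyz": [25,-22,0],"rotation": [0,0,0],"grip": 120},
    {"xyz": [25,-22,0],"rotation": [0,0,0],"grip": 120},
    {"xyz": [25,-22,0],"rotation": [0,0,0],"grip": 120},
    {"xyz": [25,-22,0],"rotation": [0,0,0],"grip": 120},
    {"xyz": [25,-22,0],"rotation": [0,0,0],"grip": 120},
    {"xyz": [25,-22,0],"rotation": [0,0,0],"grip": 120},
    {"xyz": [25,-22,0],"rotation": [0,0,0],"grip": 120},
    {"xyz": [0,0,0],"rotation": [0,0,8],"grip": 120},
    {"xyz": [0,0,0],"rotation": [0,0,8],"grip": 120},
    {"xyz": [0,0,0],"rotation": [0,0,0],"grip": 120}
  ]
}}

```text
t: 2.1
tcp_pos: [487.4, -137.9, 258.2]
ee_rot: [-0.0, 1.0, 0.009, -0.0]
force: [0.6, -0.2, 0.2]
finger_gap: 46.4
gripper_force: 0.0
```

Run:
```python
from h import *
s=env.get_state(); c=env.capture("wrist"); np.savez("w1",pos=s["tcp_pos"],q=s["ee_rot"],**c)
print({k:np.round(s[k],3) for k in("t","joint_pos","tcp_pos","ee_rot","finger_gap","force")},c["T_tool_cam"].round(3).tolist(),c["fx"])
cv2.imwrite("pics/w1.png",c["color"][:,:,::-1])
```

```text
{'t': np.float64(2.1), 'joint_pos': array([ 0.595,  0.053, -0.419,  1.751,  0.022,  1.343, -1.381]), 'tcp_pos': array([ 487.398, -137.945,  258.206]), 'ee_rot': array([-0.   ,  1.   ,  0.009, -0.   ]), 'finger_gap': np.float64(46.424), 'force': array([ 0.604, -0.182,  0.213])} [[-0.0, -0.959, -0.285, 79.263], [1.0, -0.0, -0.0, 0.807], [0.0, -0.285, 0.959, -151.973], [0.0, 0.0, 0.0, 1.0]] 271.9461296168095
```

View pics/w1.png

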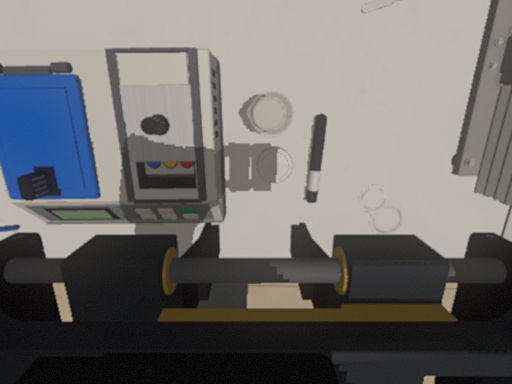

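The wrist view shows the knob top near (158,124), the bright cover at (120-195, 85-165), the dark rails at columns ~120 and ~205, and the lid grip at (40,185). I'll measure from this view.

```bash
cat >> h.py <<'E'
from scipy.spatial.transform import Rotation as Ro
def wcam(f):
    c=dict(np.load(f)); T=np.eye(4); T[:3,:3]=Ro.from_quat(np.roll(c["q"],-1)).as_matrix(); T[:3,3]=c["pos"]
    M=np.linalg.inv(T@c["T_tool_cam"]); c["R"]=M[:3,:3]; c["t"]=M[:3,3]; return c
E
python3 - <<'E'
from h import *
c=wcam("w1.npz"); hsv=cv2.cvtColor(c["color"],cv2.COLOR_RGB2HSV); C=cloud(c)
m=cv2.inRange(hsv,(105,130,60),(130,255,255)); m[230:]=0
k=max(cv2.findContours(m,0,2)[0],key=cv2.contourArea)
print("lid",cv2.minAreaRect(cv2.convexHull(ray(c,k[:,0,:],100.)[:,:2].astype(np.float32))))
box=(np.indices(m.shape)[0]<225)
# knob & grip by height
for nm,lo,hi,yr in(("knob",117,130,(-80,5)),("grip",128,142,(70,150))):
    q=box&(C[...,2]>lo)&(C[...,2]<hi)&(C[...,1]>yr[0])&(C[...,1]<yr[1])&(C[...,0]>440)&(C[...,0]<620)
    p=C[q]; print(nm,q.sum(),p.mean(0).round(1),p.min(0).round(1),p.max(0).round(1), cv2.minAreaRect(p[:,:2].astype(np.float32)))
# right outer edge of shell and rails: boundaries of dark pixels
d=(hsv[...,2]<75)
for r in range(70,200,15):
    x=np.flatnonzero(np.diff(d[r,90:230].astype(int)))+90.5
    print(r,x,[ray(c,[a,r],95)[0][:2].round(1).tolist() for a in x])
E
```

```text
lid ((533.207763671875, 101.79154968261719), (135.88058471679688, 107.51972198486328), 1.8422445058822632)
knob 291 [552.6 -30.5 124.4] [543.5 -38.7 117.1] [561.6 -20.7 127. ] ((552.5541381835938, -29.614253997802734), (17.612979888916016, 17.41011619567871), 48.74467468261719)
grip 412 [487.3 101.2 134. ] [472.1  95.4 128.1] [500.4 109.9 137.9] ((486.2253112792969, 102.59514617919922), (14.426389694213867, 28.340848922729492), 89.53221893310547)
70 [212.5 213.5] [[609.6, -91.5], [609.6, -92.5]]
85 [212.5 214.5] [[594.7, -91.1], [594.7, -93.2]]
100 [213.5 215.5] [[579.4, -91.8], [579.4, -94.0]]
115 [155.5 160.5] [[562.4, -26.8], [562.5, -32.4]]
130 [142.5 167.5] [[545.8, -10.7], [546.3, -39.0]]
145 [123.5 126.5] [[528.6, 12.7], [528.6, 9.3]]
160 [122.5 129.5 195.5 203.5 219.5 223.5] [[511.2, 16.0], [511.3, 7.8], [512.7, -69.1], [512.9, -78.5], [513.2, -97.1], [513.3, -101.8]]
175 [123.5 131.5 137.5 204.5 220.5 223.5] [[493.3, 17.0], [493.4, 7.5], [493.6, 0.4], [495.0, -79.0], [495.4, -98.0], [495.4, -101.5]]
190 [126.5 133.5 197.5 205.5 221.5 223.5] [[474.8, 15.5], [475.0, 7.1], [476.4, -70.0], [476.6, -79.6], [476.9, -98.9], [477.0, -101.3]]
```

{"op": "send_rows", "data": {
  "series": [
    {"xyz": [17,-26,0],"rotation": [0,0,0],"grip": 120},
    {"xyz": [17,-27,0],"rotation": [0,0,0],"grip": 120},
    {"xyz": [17,-27,10],"rotation": [0,0,0],"grip": 120},
    {"xyz": [16,-26,28],"rotation": [0,0,0],"grip": 120},
    {"xyz": [0,0,30],"rotation": [0,0,0],"grip": 120},
    {"xyz": [0,0,30],"rotation": [0,0,0],"grip": 120},
    {"xyz": [0,0,25],"rotation": [0,0,0],"grip": 120},
    {"xyz": [0,0,15],"rotation": [0,0,0],"grip": 120},
    {"xyz": [0,0,10],"rotation": [0,0,0],"grip": 120},
    {"xyz": [0,0,0],"rotation": [0,0,0],"grip": 120}
  ]
}}

```text
t: 3.15
tcp_pos: [551.9, -31.0, 109.8]
ee_rot: [-0.0, 1.0, 0.011, -0.001]
force: [-0.8, 0.3, 0.5]
finger_gap: 45.6
gripper_force: 0.0
```

{"op": "send_rows", "data": {
  "series": [
    {"xyz": [0,0,0],"rotation": [0,0,0],"grip": 255},
    {"xyz": [0,0,0],"rotation": [0,0,0],"grip": 255},
    {"xyz": [0,0,0],"rotation": [0,0,0],"grip": 255},
    {"xyz": [0,0,0],"rotation": [0,0,0],"grip": 255},
    {"xyz": [0,0,0],"rotation": [0,0,0],"grip": 255},
    {"xyz": [0,0,0],"rotation": [0,0,0],"grip": 255},
    {"xyz": [0,0,0],"rotation": [0,0,0],"grip": 255},
    {"xyz": [0,0,0],"rotation": [0,0,0],"grip": 255},
    {"xyz": [0,0,0],"rotation": [0,0,0],"grip": 255},
    {"xyz": [0,0,0],"rotation": [0,0,0],"grip": 255}
  ],
  "newtons": 12
}}

```text
t: 4.15
tcp_pos: [552.7, -28.7, 111.1]
ee_rot: [-0.001, 1.0, 0.011, 0.0]
force: [-1.0, 6.1, 1.3]
finger_gap: 16.2
gripper_force: 12.0
```

{"op": "send_rows", "data": {
  "series": [
    {"xyz": [0,-2,0],"rotation": [0,0,0],"grip": 255},
    {"xyz": [-6,0,0],"rotation": [0,0,0],"grip": 255},
    {"xyz": [-6,0,0],"rotation": [0,0,0],"grip": 255},
    {"xyz": [-6,0,0],"rotation": [0,0,0],"grip": 255},
    {"xyz": [-6,0,0],"rotation": [0,0,0],"grip": 255},
    {"xyz": [-6,0,0],"rotation": [0,0,0],"grip": 255},
    {"xyz": [-6,0,0],"rotation": [0,0,0],"grip": 255},
    {"xyz": [-4,0,0],"rotation": [0,0,0],"grip": 255},
    {"xyz": [-2,0,0],"rotation": [0,0,0],"grip": 255},
    {"xyz": [0,0,0],"rotation": [0,0,0],"grip": 255}
  ]
}}

```text
t: 5.15
tcp_pos: [509.8, -29.8, 111.0]
ee_rot: [0.0, 1.0, 0.01, 0.0]
force: [-1.4, 1.8, 6.4]
finger_gap: 16.2
gripper_force: 12.0
```

{"op": "send_rows", "data": {
  "series": [
    {"xyz": [-2,0,0],"rotation": [0,0,0],"grip": 255},
    {"xyz": [-2,0,0],"rotation": [0,0,0],"grip": 255},
    {"xyz": [-2,0,0],"rotation": [0,0,0],"grip": 255},
    {"xyz": [-1,0,0],"rotation": [0,0,0],"grip": 255},
    {"xyz": [-1,0,0],"rotation": [0,0,0],"grip": 255},
    {"xyz": [0,0,0],"rotation": [0,0,0],"grip": 255},
    {"xyz": [0,0,0],"rotation": [0,0,0],"grip": 255},
    {"xyz": [0,0,0],"rotation": [0,0,0],"grip": 255},
    {"xyz": [0,0,0],"rotation": [0,0,0],"grip": 255},
    {"xyz": [0,0,0],"rotation": [0,0,0],"grip": 255}
  ]
}}

```text
t: 6.15
tcp_pos: [505.0, -29.9, 111.3]
ee_rot: [-0.0, 1.0, 0.01, 0.003]
force: [14.7, 0.7, -5.5]
finger_gap: 16.3
gripper_force: 12.0
```

{"op": "send_rows", "data": {
  "series": [
    {"xyz": [1.5,0,0],"rotation": [0,0,0],"grip": 255},
    {"xyz": [1,0,0],"rotation": [0,0,0],"grip": 255},
    {"xyz": [0,0,0],"rotation": [0,0,0],"grip": 140},
    {"xyz": [0,0,0],"rotation": [0,0,0],"grip": 140},
    {"xyz": [0,0,0],"rotation": [0,0,0],"grip": 140},
    {"xyz": [0,0,0],"rotation": [0,0,0],"grip": 140},
    {"xyz": [0,0,-20],"rotation": [0,0,0],"grip": 140},
    {"xyz": [0,0,-40],"rotation": [0,0,0],"grip": 140},
    {"xyz": [0,0,-50],"rotation": [0,0,0],"grip": 140},
    {"xyz": [0,0,-40],"rotation": [0,0,0],"grip": 140}
  ]
}}

```text
t: 7.15
tcp_pos: [504.7, -29.7, 262.9]
ee_rot: [0.0, 1.0, 0.01, 0.0]
force: [1.5, 0.4, -0.5]
finger_gap: 39.1
gripper_force: 0.0
```

{"op": "send_rows", "data": {
  "series": [
    {"xyz": [-10,0,0],"rotation": [0,0,0],"grip": 140},
    {"xyz": [-20,-10,0],"rotation": [0,0,0],"grip": 140},
    {"xyz": [-20,-20,0],"rotation": [0,0,0],"grip": 140},
    {"xyz": [-20,-20,0],"rotation": [0,0,0],"grip": 140},
    {"xyz": [-20,-20,0],"rotation": [0,0,0],"grip": 140},
    {"xyz": [0,-20,0],"rotation": [0,0,0],"grip": 140},
    {"xyz": [0,-10,0],"rotation": [0,0,0],"grip": 140},
    {"xyz": [0,0,0],"rotation": [0,0,0],"grip": 140},
    {"xyz": [0,0,0],"rotation": [0,0,0],"grip": 140},
    {"xyz": [0,0,0],"rotation": [0,0,0],"grip": 140}
  ]
}}

```text
t: 8.15
tcp_pos: [413.0, 67.3, 260.3]
ee_rot: [-0.0, 1.0, 0.01, -0.0]
force: [0.2, -0.7, 0.2]
finger_gap: 39.2
gripper_force: 0.0
```

Run:
```python
from h import *
s=env.get_state(); c=env.capture("wrist"); np.savez("w2",pos=s["tcp_pos"],q=s["ee_rot"],**c)
print({k:np.round(s[k],3) for k in("t","joint_pos","tcp_pos","ee_rot","finger_gap","force")})
cv2.imwrite("pics/w2.png",c["color"][:,:,::-1])
c=wcam("w2.npz"); C=cloud(c); box=np.indices(C.shape[:2])[0]<225
hsv=cv2.cvtColor(c["color"],cv2.COLOR_RGB2HSV)
m=cv2.inRange(hsv,(105,130,60),(130,255,255)); m[230:]=0
k=max(cv2.findContours(m,0,2)[0],key=cv2.contourArea)
print("lid",cv2.minAreaRect(cv2.convexHull(ray(c,k[:,0,:],100.)[:,:2].astype(np.float32))))
for nm,lo,hi,yr in(("knob",117,130,(-80,5)),("grip",131,142,(70,150))):
    q=box&(C[...,2]>lo)&(C[...,2]<hi)&(C[...,1]>yr[0])&(C[...,1]<yr[1])&(C[...,0]>440)&(C[...,0]<620)
    p=C[q]; print(nm,q.sum(),p.mean(0).round(1), cv2.minAreaRect(p[:,:2].astype(np.float32)))
```

```text
{'t': np.float64(8.15), 'joint_pos': array([ 0.425, -0.151, -0.612,  1.915, -0.089,  1.352, -1.714]), 'tcp_pos': array([412.991,  67.335, 260.272]), 'ee_rot': array([-0.  ,  1.  ,  0.01, -0.  ]), 'finger_gap': np.float64(39.15), 'force': array([ 0.203, -0.714,  0.217])}
lid ((531.4506225585938, 104.62191772460938), (135.3120574951172, 104.03927612304688), 1.7775973081588745)
knob 299 [505.5 -29.3 124.5] ((505.4892272949219, -30.057302474975586), (17.74108123779297, 17.276287078857422), 89.44133758544922)
grip 371 [486.4 103.5 135.2] ((486.0702209472656, 103.95733642578125), (27.759286880493164, 13.948363304138184), 2.7864646911621094)
```

View pics/w2.png

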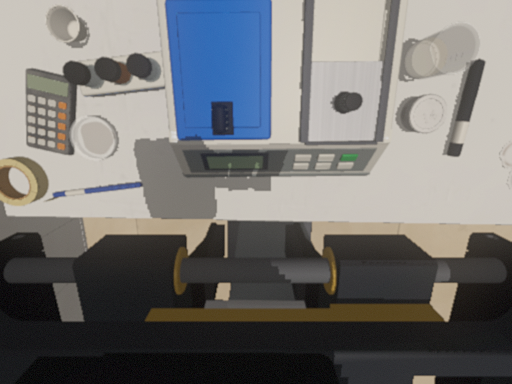

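The cover is home: the filters are hidden and the knob is at (505,-30), as predicted. The grip fin is at about (220,118) px, world (486,104). Next I'll approach the fin with a 15° pre-tilt.

{"op": "send_rows", "data": {
  "series": [
    {"xyz": [11,-7,5],"rotation": [0,0,0],"grip": 140},
    {"xyz": [15,-9,15],"rotation": [0,0,-0.8],"grip": 140},
    {"xyz": [15,-10,25],"rotation": [0,0,0],"grip": 140},
    {"xyz": [14,-9,20],"rotation": [0,0,0],"grip": 140},
    {"xyz": [0,0,0],"rotation": [0,5,0],"grip": 140},
    {"xyz": [0,0,0],"rotation": [0,5,0],"grip": 140},
    {"xyz": [0,0,0],"rotation": [0,5,0],"grip": 140},
    {"xyz": [0,0,20],"rotation": [0,0,0],"grip": 140},
    {"xyz": [0,0,0],"rotation": [0,0,0],"grip": 140},
    {"xyz": [0,0,0],"rotation": [0,0,0],"grip": 140}
  ]
}}

```text
t: 9.2
tcp_pos: [471.9, 104.7, 176.3]
ee_rot: [-0.002, 0.991, 0.017, 0.13]
force: [-0.5, -0.2, -0.0]
finger_gap: 39.1
gripper_force: 0.0
```

{"op": "send_rows", "data": {
  "series": [
    {"xyz": [1,1,15],"rotation": [0,0,0],"grip": 140},
    {"xyz": [0,0,20],"rotation": [0,0,0],"grip": 140},
    {"xyz": [0,0,15],"rotation": [0,0,0],"grip": 140},
    {"xyz": [0,0,10],"rotation": [0,0,0],"grip": 140},
    {"xyz": [0,0,0],"rotation": [0,0,0],"grip": 140},
    {"xyz": [0,0,0],"rotation": [0,0,0],"grip": 255},
    {"xyz": [0,0,0],"rotation": [0,0,0],"grip": 255},
    {"xyz": [0,0,0],"rotation": [0,0,0],"grip": 255},
    {"xyz": [0,0,0],"rotation": [0,0,0],"grip": 255},
    {"xyz": [0,0,0],"rotation": [0,0,0],"grip": 255}
  ],
  "newtons": 35
}}

```text
t: 10.2
tcp_pos: [488.7, 104.6, 119.0]
ee_rot: [-0.002, 0.991, 0.017, 0.131]
force: [-0.4, -0.0, 1.0]
finger_gap: 13.9
gripper_force: 35.0
```

Run:
```python
from h import *
s=env.get_state()
print({k:np.round(s[k],3) for k in("t","joint_pos","tcp_pos","ee_rot","finger_gap","gripper_force","force")})
# arc in 25 rows of 2 deg, in tool axes at each row start (constant by symmetry)
T=Ro.from_quat(np.roll(s["ee_rot"],-1)); p=s["tcp_pos"]
yaw=0.033; ax=np.array([-np.sin(yaw),np.cos(yaw),0]); ex=np.array([np.cos(yaw),np.sin(yaw),0])
h=np.array([486.2,p[1],92.5])+122.5*ex
for a in(1,2,5):
    r=Ro.from_rotvec(ax*np.deg2rad(a)); print(a,T.inv().apply(r.apply(p-h)+h-p).round(3),T.inv().apply(ax*a).round(3))
r=Ro.from_rotvec(ax*np.deg2rad(50)); print("end",(r.apply(p-h)+h).round(1),np.roll((r*T).as_quat(),1).round(3))
```

```text
{'t': np.float64(10.2), 'joint_pos': array([ 0.394, -0.015, -0.735,  2.141,  0.1  ,  0.763, -1.942]), 'tcp_pos': array([488.672, 104.647, 118.957]), 'ee_rot': array([-0.002,  0.991,  0.017,  0.131]), 'finger_gap': np.float64(13.853), 'gripper_force': np.float64(34.999), 'force': array([-0.379, -0.017,  1.002])}
1 [ 1.006e+00  1.000e-03 -1.895e+00] [ 0.001 -1.     0.   ]
2 [ 2.045e+00  1.000e-03 -3.771e+00] [ 3.e-03 -2.e+00  1.e-03]
5 [ 5.357e+00  4.000e-03 -9.289e+00] [ 6.e-03 -5.e+00  2.e-03]
end [551.8 106.7 201.5] [ 0.005  0.954  0.016 -0.3  ]
```

{"op": "send_rows", "data": {
  "series": [
    {"xyz": [2.58,0,-4.7],"rotation": [0,-2.5,0],"grip": 255},
    {"xyz": [2.58,0,-4.7],"rotation": [0,-2.5,0],"grip": 255},
    {"xyz": [2.58,0,-4.7],"rotation": [0,-2.5,0],"grip": 255},
    {"xyz": [2.58,0,-4.7],"rotation": [0,-2.5,0],"grip": 255},
    {"xyz": [2.58,0,-4.7],"rotation": [0,-2.5,0],"grip": 255},
    {"xyz": [2.58,0,-4.7],"rotation": [0,-2.5,0],"grip": 255},
    {"xyz": [2.58,0,-4.7],"rotation": [0,-2.5,0],"grip": 255},
    {"xyz": [2.58,0,-4.7],"rotation": [0,-2.5,0],"grip": 255},
    {"xyz": [2.58,0,-4.7],"rotation": [0,-2.5,0],"grip": 255},
    {"xyz": [2.58,0,-4.7],"rotation": [0,-2.5,0],"grip": 255}
  ]
}}

```text
t: 11.2
tcp_pos: [511.0, 105.3, 166.9]
ee_rot: [0.001, 0.996, 0.017, -0.088]
force: [0.6, -0.0, -0.3]
finger_gap: 13.6
gripper_force: 35.0
```

{"op": "send_rows", "data": {
  "series": [
    {"xyz": [2.58,0,-4.7],"rotation": [0,-2.5,0],"grip": 255},
    {"xyz": [2.58,0,-4.7],"rotation": [0,-2.5,0],"grip": 255},
    {"xyz": [2.58,0,-4.7],"rotation": [0,-2.5,0],"grip": 255},
    {"xyz": [2.58,0,-4.7],"rotation": [0,-2.5,0],"grip": 255},
    {"xyz": [2.58,0,-4.7],"rotation": [0,-2.5,0],"grip": 255},
    {"xyz": [2.58,0,-4.7],"rotation": [0,-2.5,0],"grip": 255},
    {"xyz": [2.58,0,-4.7],"rotation": [0,-2.5,0],"grip": 255},
    {"xyz": [2.58,0,-4.7],"rotation": [0,-2.5,0],"grip": 255},
    {"xyz": [2.58,0,-4.7],"rotation": [0,-2.5,0],"grip": 255},
    {"xyz": [2.58,0,-4.7],"rotation": [0,-2.5,0],"grip": 255}
  ]
}}

```text
t: 12.2
tcp_pos: [551.7, 106.5, 200.9]
ee_rot: [0.005, 0.953, 0.016, -0.302]
force: [-1.5, -0.4, 0.3]
finger_gap: 13.5
gripper_force: 35.0
```

Run:
```python
from h import *
s=env.get_state()
print({k:np.round(s[k],3) for k in("t","joint_pos","tcp_pos","ee_rot","finger_gap","gripper_force","force","ft_torque")})
T=Ro.from_quat(np.roll(s["ee_rot"],-1)).as_matrix(); print("tilt",np.rad2deg(np.arctan2(-T[0,2],-T[2,2])))
ims=[]
for n in("top","scene"):
    c=env.capture(n); hsv=cv2.cvtColor(c["color"],cv2.COLOR_RGB2HSV); C=cloud(c)
    m=(cv2.inRange(hsv,(105,130,40),(130,255,255))>0)&(C[...,2]>88)&(C[...,0]>480)&(C[...,0]<620)&(abs(C[...,1]-107)<45)
    m=cv2.erode(m.astype(np.uint8),np.ones((3,3)))>0
    p=C[m]
    if len(p)>30:
        f=np.polyfit(p[:,0],p[:,2],1); r=abs(p[:,2]-np.polyval(f,p[:,0])); k=r<6; f=np.polyfit(p[k,0],p[k,2],1)
        print(n,len(p),k.sum(),"lid slope deg",np.rad2deg(np.arctan(-f[0])),"range",p.min(0).round(),p.max(0).round())
    ims.append(c["color"][100:290,130:370])
cv2.imwrite("pics/end.png",cv2.resize(np.hstack(ims),None,fx=1.6,fy=1.6)[:,:,::-1])
```

```text
{'t': np.float64(12.2), 'joint_pos': array([ 0.163,  0.711, -0.627,  1.206,  0.164,  1.911, -1.985]), 'tcp_pos': array([551.713, 106.52 , 200.946]), 'ee_rot': array([ 0.005,  0.953,  0.016, -0.302]), 'finger_gap': np.float64(13.508), 'gripper_force': np.float64(35.019), 'force': array([-1.536, -0.4  ,  0.309]), 'ft_torque': array([ 0.159, -0.36 , -0.119])}
tilt 35.13693585729711
top 375 352 lid slope deg 47.638865492560655 range [514.  65. 117.] [601. 149. 214.]
scene 289 283 lid slope deg 47.89262048218481 range [512.  73. 130.] [587. 150. 208.]
```

View pics/end.png

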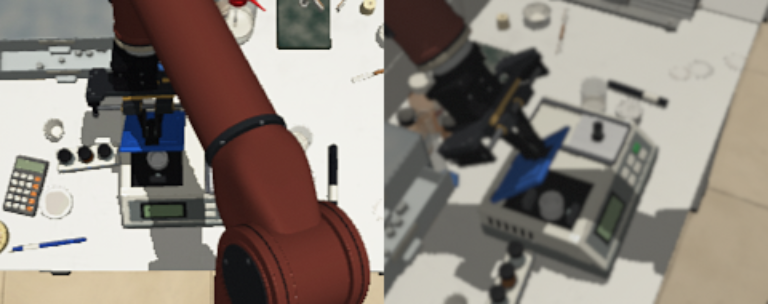

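The lid is open at about 50° and held in the gripper, and the well is visible under it. The cover in the scene crop (600,130) looks shut. I'll check both once more with a total-least-squares plane fit.

Run:
```python
from h import *
for n in("top","scene"):
    c=env.capture(n); hsv=cv2.cvtColor(c["color"],cv2.COLOR_RGB2HSV); C=cloud(c)
    m=(cv2.inRange(hsv,(105,130,40),(130,255,255))>0)&(C[...,2]>110)&(C[...,0]>480)&(C[...,0]<620)&(abs(C[...,1]-107)<50)
    p=C[cv2.erode(m.astype(np.uint8),np.ones((3,3)))>0]
    for _ in range(4):
        mu=p.mean(0); nv=np.linalg.svd(p-mu,full_matrices=False)[2][2]; nv*=np.sign(nv[2]); d=(p-mu)@nv; p=p[abs(d)<max(2.5*d.std(),1.5)]
    h=np.array([608.6,107.5,92.5]); print(n,len(p),nv.round(3),"angle",np.rad2deg(np.arctan2(nv[0],nv[2])).round(1),"rms",d.std().round(2),"plane dist from hinge (7.5)",((mu-h)@nv).round(1))
    q=(C[...,2]>112)&(C[...,2]<130)&(abs(C[...,0]-525)<50)&(abs(C[...,1]+30)<25); print("knob",q.sum(),C[q].mean(0).round(1) if q.any() else "")
```

```text
top 436 [0.744 0.028 0.667] angle 48.1 rms 2.02 plane dist from hinge (7.5) 11.6
knob 0 
scene 300 [0.744 0.031 0.668] angle 48.1 rms 1.35 plane dist from hinge (7.5) 10.1
knob 48 [503.  -27.1 121.1]
```

Run:
```python
from h import *
for n in("top","scene","w1","w2"):
    c=wcam(n+".npz") if n[0]=="w" else np.load(n+".npz"); hsv=cv2.cvtColor(c["color"],cv2.COLOR_RGB2HSV); C=cloud(c)
    m=(cv2.inRange(hsv,(105,130,40),(130,255,255))>0)&(C[...,2]>85)&(C[...,2]<112)&(abs(C[...,0]-530)<75)&(abs(C[...,1]-104)<55)
    p=C[cv2.erode(m.astype(np.uint8),np.ones((3,3)))>0]
    for _ in range(4):
        mu=p.mean(0); nv=np.linalg.svd(p-mu,full_matrices=False)[2][2]; nv*=np.sign(nv[2]); d=(p-mu)@nv; p=p[abs(d)<max(2.5*d.std(),1.5)]
    print(n,len(p),nv.round(3),np.rad2deg(np.arctan2(nv[0],nv[2])).round(2),mu.round(1),d.std().round(2))
s=env.get_state();print(s["t"],s["tcp_pos"],s["force"],s["finger_gap"])
```

```text
top 1361 [-0.01   0.001  1.   ] -0.57 [532.7 104.8 102.2] 2.62
scene 1348 [-0.007  0.015  1.   ] -0.38 [532.8 114.6 100.3] 1.71
w1 8755 [ 0.001 -0.023  1.   ] 0.04 [541.4  94.3 101.7] 1.45
w2 12002 [-0.002 -0.003  1.   ] -0.09 [539.3 104.3 101.6] 1.58
12.4 [551.57101295 106.50885251 200.82170468] [-2.99517704 -1.85256922  1.24205058] 13.927282946046558
```

{"op": "send_rows", "data": {
  "series": [
    {"xyz": [0.6,0,-1.1],"rotation": [0,-0.6,0],"grip": 255},
    {"xyz": [0,0,0],"rotation": [0,0,0],"grip": 255},
    {"xyz": [0,0,0],"rotation": [0,0,0],"grip": 255},
    {"xyz": [0,0,0],"rotation": [0,0,0],"grip": 255},
    {"xyz": [0,0,0],"rotation": [0,0,0],"grip": 255},
    {"xyz": [0,0,0],"rotation": [0,0,0],"grip": 255},
    {"xyz": [0,0,0],"rotation": [0,0,0],"grip": 255},
    {"xyz": [0,0,0],"rotation": [0,0,0],"grip": 255},
    {"xyz": [0,0,0],"rotation": [0,0,0],"grip": 255},
    {"xyz": [0,0,0],"rotation": [0,0,0],"grip": 255}
  ]
}}

```text
t: 13.4
tcp_pos: [552.8, 106.6, 201.5]
ee_rot: [0.005, 0.952, 0.016, -0.306]
force: [-2.5, -4.3, -0.5]
finger_gap: 13.8
gripper_force: 35.0
```

```bash
python3 -c "
from bench import env
s=env.get_state();print(s['t'],s['tcp_pos'],s['ee_rot'],s['force'],s['finger_gap'],s['gripper_force'])
print(env.finish_job())"
```

```text
13.4 [552.82431158 106.57821629 201.46360638] [ 0.00543131  0.95197233  0.01627588 -0.30570294] [-2.50372258 -4.29693666 -0.52772142] 13.848374820959092 35.01919550355524
the job is handed in; nothing more can be done
None
```

The cover was slid home against its stop first. The arm is now holding the blue lid at about 50° (50.5° by arm motion, about 49° by camera), and the job was handed in at 13.4 s with no verdict returned.

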